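# Put the spare batteries away in the slide-top box

### The job

Put the batteries away: slide the battery box's lid open over its end ridge, press the charger's red ejector slide all the way in so that it pushes its battery out, and put that battery and every loose battery on the worktop into the box. Then slide the lid fully shut, over the ridge until it snaps home, and leave it all standing released. Do not knock over or shove the garlic, the tealight or the jam jar.

Things in the scene. Friction and masses are not known exactly. Their poses are not given: they have to be found in the camera images.
- battery_box: Blue box with a sliding lid, fixed, outside 134 (own x) x 122 (own y) x 42 mm high. Origin: middle of its underside; z up. Its own +x end faces away from the robot. Wall tops: -x end 38 mm, +x end 26.5 mm, long sides 42 mm, with lips reaching in to y = +-52 mm over the lid's edges.
- lid (a joint): travel of the white lid, m: 0 shut, 0.120 fully open (captive; opens toward the box's +x; its near edge is then at box x = +58 mm, the inside clear from above). Friction about 1 N. A sprung end ridge resists from 0 to 0.011, crest at 0.0055: it takes about 9 N to force the lid over it either way; past the crest it snaps on by itself (to 0 when closing).
- lid_grip (a point): top middle of the orange grip rib on the lid, 58 mm above the worktop; moves with the lid. Rib: 10 mm thick along the box's x, 50 mm long along its y, standing 21 mm above the lid's top; pinch it from above. With the lid shut it is at box x = -50 mm, y = 0.
- box_floor (a point): middle of the box's inner floor, 4 mm above the worktop; axes as the box's. Inside: 124 (x) x 112 (y) mm, 28 mm from the floor to the lid's underside, so batteries must lie flat in one layer; four lie two by two, along x, with room for fingers. The lid jams on one that sticks up.
- charger: Black one-battery charger, grey top, fixed. Origin: under its bay, on the worktop; z up. Body x = -27 to +64 mm, 48 mm wide, top z = 43 mm. The bay is a covered channel along x, 18 mm wide, 17.5 mm high, floor z = 22 mm, mouth at x = -27 mm (toward the robot); below the battery a tongue, 10 mm wide, z = 14 to 22 mm, sticks out to x = -48 mm.
- ejector (a joint): press of the ejector slide, m: 0 rest, 0.035 fully in; moves toward the charger's -x. Spring: 3 N rising to 7.5 N; springs back when let go. Fully in, it has pushed the battery 33 mm out of the mouth (its centre at charger x = -34 mm, 29.5 mm above the worktop, lying on the tongue), to be drawn straight out along -x.
- ejector_tab (a point): top middle of the red ejector tab, 65 mm above the worktop; moves with the slide. Tab: 10 mm thick along the charger's x, 28 mm wide, standing 21 mm above the charger's flat top; at rest it is at charger x = +42 mm. Push it from behind (its +x side) with the closed fingertips, or pinch it from above.
- cell_charger: a red and white AA battery, 15 x 50 x 15 mm (square collider: it does not roll), 25 g. Origin: middle of its underside, so its centre is 7.5 mm along its own z; own y is the long axis, own z points up when it lies as placed. It starts inside the charger's bay, its long axis along the charger's x, its end 2 mm inside the mouth; only the ejector gets it out.
- cell_1: a red and white AA battery, 15 x 50 x 15 mm (square collider: it does not roll), 25 g. Origin: middle of its underside, so its centre is 7.5 mm along its own z; own y is the long axis, own z points up when it lies as placed. It starts loose on the worktop; may be absent.
- cell_2: a red and white AA battery, 15 x 50 x 15 mm (square collider: it does not roll), 25 g. Origin: middle of its underside, so its centre is 7.5 mm along its own z; own y is the long axis, own z points up when it lies as placed. It starts loose on the worktop; may be absent.
- cell_3: a red and white AA battery, 15 x 50 x 15 mm (square collider: it does not roll), 25 g. Origin: middle of its underside, so its centre is 7.5 mm along its own z; own y is the long axis, own z points up when it lies as placed. It starts loose on the worktop; may be absent.
- garlic: a garlic bulb, 56 mm across and 56 mm high, standing loose on the worktop; a bystander. Origin: under its middle.
- tealight: a tealight in a metal cup, 38 mm across, 15 mm high, loose; a bystander. Origin: under its middle.
- jam_jar: a jam jar with red lid, 65 mm across, 95 mm high, loose at the back; a bystander. Origin: under its middle.
Not all that is in view belongs to the job. Leave any green or purple look-alike of the charger alone.

How it is judged (in metres and radians):
On the way, in this order (a step that is already met when the one before it is completed fails the run):
1. the ejector slide is pressed all the way in (past 30 of 35 mm) (value of joint ejector above 0.03 m), for 0.1 s.
2. every battery present lies in the box while the lid is open (value of joint lid above 0.06 m and x of cell_charger in the frame of battery_box between -0.062 and 0.062 m and y of cell_charger in the frame of battery_box between -0.056 and 0.056 m and z of cell_charger in the frame of battery_box between 0 and 0.03 m and x of cell_1 in the frame of battery_box between -0.062 and 0.062 m and y of cell_1 in the frame of battery_box between -0.056 and 0.056 m and z of cell_1 in the frame of battery_box between 0 and 0.03 m and x of cell_2 in the frame of battery_box between -0.062 and 0.062 m and y of cell_2 in the frame of battery_box between -0.056 and 0.056 m and z of cell_2 in the frame of battery_box between 0 and 0.03 m and x of cell_3 in the frame of battery_box between -0.062 and 0.062 m and y of cell_3 in the frame of battery_box between -0.056 and 0.056 m and z of cell_3 in the frame of battery_box between 0 and 0.03 m), for 0.2 s.
At the end, for the whole second after the job is handed in: Every battery present lies at rest inside the box (within its walls, below the lid), the lid is shut past the ridge (within 3 mm of its stop), and the ejector has sprung back (within 5 mm of rest) (x of cell_charger in the frame of battery_box between -0.062 and 0.062 m and y of cell_charger in the frame of battery_box between -0.056 and 0.056 m and z of cell_charger in the frame of battery_box between 0 and 0.03 m and x of cell_1 in the frame of battery_box between -0.062 and 0.062 m and y of cell_1 in the frame of battery_box between -0.056 and 0.056 m and z of cell_1 in the frame of battery_box between 0 and 0.03 m and x of cell_2 in the frame of battery_box between -0.062 and 0.062 m and y of cell_2 in the frame of battery_box between -0.056 and 0.056 m and z of cell_2 in the frame of battery_box between 0 and 0.03 m and x of cell_3 in the frame of battery_box between -0.062 and 0.062 m and y of cell_3 in the frame of battery_box between -0.056 and 0.056 m and z of cell_3 in the frame of battery_box between 0 and 0.03 m and value of joint lid below 0.003 m and value of joint ejector below 0.005 m and linear speed of each of cell_charger, cell_1, cell_2, cell_3 below 0.03 m/s); the robot touches nothing.
It fails at once if the garlic is shoved more than 40 mm or tipped over (distance of garlic from where it was at the start of the episode above 0.04 m or angle between garlic's own z axis and vertical above 0.6 rad).
It fails at once if the tealight is shoved more than 40 mm or tipped over (distance of tealight from where it was at the start of the episode above 0.04 m or angle between tealight's own z axis and vertical above 0.6 rad).
It fails at once if the jam jar is shoved more than 40 mm or tipped over (distance of jam_jar from where it was at the start of the episode above 0.04 m or angle between jam_jar's own z axis and vertical above 0.6 rad).
Of cell_1, cell_2, cell_3 only 2 to 3 are there at a start; the rules pass over those that are not, and their reading is None.
At some moment in a run one of cell_1, cell_2, cell_3 may be knocked a few centimetres aside while the robot is not near it.
Once in a run the grip may slacken for a moment while it holds something.
It also fails if it takes over 192 s, if anything falls off the work surface, if the arm or the gripper's body presses on something with over 40 N, if the wrist force passes 120 N, or if a joint passes its speed limit or range.

### The arm

A 7-joint arm with a two-finger parallel gripper is mounted at the origin on a cart in front of the work surface, level with it; the furniture and walls round the work are solid. World frame = base frame: x ahead of the robot, y to its left, z up, the work surface at z = 0. Lengths are in m, angles in degrees, forces in N, time in s.
With the tool pointing down it reaches from about 0.425 to 0.875 m from the base axis. Payload 4.7 kg.
Tool frame: the origin (TCP) lies at the very end of the fingers, on their centre line; the grasp point (between the pads) lies env.hold_point_z behind it (env.hold_point_z is the distance from the TCP to the grasp point, in m); z points along the fingers, y is the line along which they close (so a half turn about z gives the same grasp; the last joint's range is limited). The gripper opens to 87 mm and grips with 3 to 60 N. Pads are 19 mm wide; open, the fingers measure 117 mm over their backs; the gripper's body (75 mm by 190 mm) begins 51 mm behind the grasp point.
Start: joints at [-72.989, 18.392, -4.016, 83.108, 1.295, 78.541, -3.26], TCP at [0.181, 0.624, 0.223] pointing down, gripper open.
Joint ranges: [-163.93, 163.93], [-17.29, 119.83], [-79.2, 71.16], [3.27, 140.29], [-89.18, 269.18], [5.43, 117.66], [-154.24, 154.24]. Speed limits (degrees/s): [147.25, 147.25, 180, 180, 180, 180, 180].

### API

Orientations are given as [roll, pitch, yaw] about the fixed x, y, z axes, in that order (R = Rz(yaw) Ry(pitch) Rx(roll)).
In Python, from cell import env gives the robot as it stands.
- The arm moves only by the shell command python3 -m jog 'ROWS' [FORCE]. ROWS is JSON, a list of rows, each an object with "dp": the shift along the tool's x, y, z in cm, a list of three; "twist": the turn about the tool's z in degrees; "fingers": the opening, from 0 (shut) to 1 (fully open). A call has 1 to 8 rows; each row is the pose to reach, as a shift and turn from the pose commanded when the call began, along the tool's axes at that moment; what a row does not reach only later rows make up. A row lasts 1/8 s, in which the tool goes at most 62.5 mm and 10.7 degrees, less where a joint would pass 70% of its speed; a pose out of reach is approached as far as the arm can. A call with a gripper value outside its range is refused whole. The fingers move at their own pace and stop on an object; FORCE is the grip in N (left out, the last holds). Time passes only in rows, so rows that repeat a pose let the fingers close. It gives the time, the measured TCP pose, the force, the opening and the grip force at its end, in the units of the state.
- env.get_obs(): the state, without advancing time (a new reading comes with each control period).
- env.read_camera(name): name is "scene" or "top" or "wrist"; returns a dict with "pixels" (480x640x3 uint8, blue, green, red), "depth" (480x640 float32, m along the optical axis (not along the pixel's ray), 0 where there is no reading), "fx", "fy", "cx", "cy" (pixels), "rvec" (rotation vector, rad) and "tvec" (3), from world to camera coordinates, as OpenCV has them. Camera axes: x right, y down, z forward; pixel columns grow to the right and rows downward; lengths in m; the calibration is good to about 2 mm. A picture is of the moment at which its call begins.
- env.sign_off(): hands the job in; it is judged then, once.
The state is a dict: "time_s": time; "qpos": joint angles; "joint_velocities": joint speeds; "effort": joint torques, N m; "tool_pos": TCP position; "tool_rot": TCP orientation; "force": force on the tool from outside, world axes, zero at the start; "wrist_torque": the same for the moment, N m; "grip_width": finger opening in m; "grasp_force": force on a finger pad.
Only numpy, scipy, OpenCV 4.12 (cv2) and the standard library are available. Lean on these libraries where they do the work, as an engineer would, in place of code of your own. Each camera call takes 0.05 s, during which the arm holds its last target. There are 200 camera calls.

## Working session

There is one attempt and no reset: what is moved stays moved. The work goes in short steps, Python scripts to look and compute and a shell command to move; the robot and the scene stay as the last step left them, time stands still between calls to the robot, and variables do not carry over. Pictures are saved under pics/ and viewed, at most 14 in all, crops included, and the job is handed in when it is done.

```bash
ls; mkdir -p pics
cat > h.py <<'E'
import numpy as np, cv2
from cell import env
from scipy.spatial.transform import Rotation as R
def cam(name):
    d=env.read_camera(name); d['R']=cv2.Rodrigues(np.array(d['rvec'],float))[0]; d['t']=np.array(d['tvec'],float).ravel(); return d
def cloud(d):
    v,u=np.mgrid[:480,:640]; z=d['depth']
    P=np.stack([(u-d['cx'])/d['fx']*z,(v-d['cy'])/d['fy']*z,z],-1)
    W=(P-d['t'])@d['R']; W[z==0]=np.nan; return W
def proj(d,p):
    c=np.atleast_2d(p)@d['R'].T+d['t']; return np.c_[c[:,0]/c[:,2]*d['fx']+d['cx'],c[:,1]/c[:,2]*d['fy']+d['cy']]
def tool():
    o=env.get_obs(); return np.array(o['tool_pos']),np.array(o['tool_rot']),o
E
python3 - <<'E'
from h import *
p,r,o=tool();print(o, env.hold_point_z)
for n in ['top','scene']:
    d=cam(n);cv2.imwrite(f'pics/{n}0.png',d['pixels']);np.save(f'pics/{n}0.npy',cloud(d)); print(n,d['fx'],d['R'],-d['R'].T@d['t'])
E
```

```text
pics
{'time_s': 0.0, 'qpos': array([-72.99035187,  18.44093335,  -4.01538868,  83.17546166,
         1.29548474,  78.54189751,  -3.26147226]), 'joint_velocities': array([ 0.03615853,  0.08915781,  0.01194417, -0.01497677, -0.02804332,
        0.02822962, -0.05670324]), 'effort': array([-4.07760558e-05, -4.91279840e+01, -4.03664242e-01, -3.12541115e+01,
       -6.38305605e-02,  4.35285643e-02,  2.05840374e-04]), 'tool_pos': array([0.18125943, 0.62362504, 0.22143538]), 'tool_rot': array([-1.79886980e+02,  6.35143443e-03,  1.63798609e+02]), 'force': array([ 0.86673471, -0.15609304, -0.64322881]), 'wrist_torque': array([ 0.03081874, -0.02815488,  0.03532653]), 'grasp_force': 0.0, 'grip_width': 0.08670167853007314} 0.0187
top 510.86548900173375 [[-0.01884816 -0.99978442 -0.00871015]
 [-0.98958559  0.01989791 -0.14256381]
 [ 0.14270639  0.00593237 -0.98974729]] [0.40357639 0.01528793 1.21392878]
scene 487.79578182244785 [[ 0.59317076 -0.80507591 -0.00110321]
 [-0.56299308 -0.41382657 -0.71539245]
 [ 0.5754887   0.42497099 -0.69872199]] [-0.0370456  -0.44385088  0.82946406]
```

View pics/top0.png

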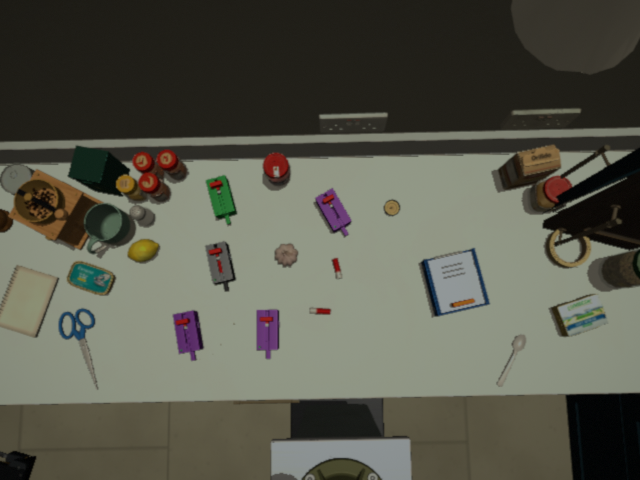

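View pics/scene0.png

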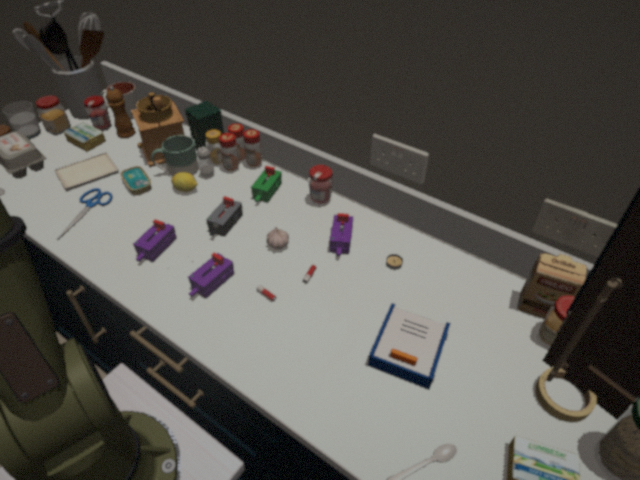

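The top view shows these candidates and objects:
- **Charger:** the only black and grey one is at (220,263). The look-alikes are green at (221,198) and purple at (333,211), (187,334) and (267,330).
- **Loose cells:** two, at (337,268) and (320,311).
- **Box:** (455,282).
- **Bystanders:** garlic (287,255), tealight (392,208), jam jar (276,169).

I'll measure these and confirm the charger in an enlarged crop.

```bash
cat > meas.py <<'E'
from h import *
def blob(d,W,mask,zmin,zmax,box=None):
    m=mask&(W[...,2]>zmin)&(W[...,2]<zmax)
    if box: 
        u0,v0,u1,v1=box; k=np.zeros_like(m);k[v0:v1,u0:u1]=1;m&=k
    return m
def rect(P):
    (c,s,a)=cv2.minAreaRect(P[:,:2].astype(np.float32)*1000); return np.round(c,1),np.round(s,1),round(a,1),len(P),np.round(np.median(P[:,2])*1000,1)
def hsv(d): return cv2.cvtColor(d['pixels'],cv2.COLOR_BGR2HSV)
E
python3 - <<'E'
from meas import *
d=cam('top');W=cloud(d);H=hsv(d);z=W[...,2]
red=((H[...,0]<8)|(H[...,0]>172))&(H[...,1]>130)&(H[...,2]>60)
for n,b,m,lo,hi in [('cellA',(325,250,350,285),np.ones_like(red),.009,.03),('cellB',(305,300,338,322),np.ones_like(red),.009,.03),
 ('chtop',(195,230,250,300),np.ones_like(red),.038,.05),('tab',(195,230,250,300),red,.05,.08),('boxside',(410,235,500,330),np.ones_like(red),.039,.046),('boxall',(410,235,500,330),np.ones_like(red),.02,.046),
 ('rib',(410,235,500,330),np.ones_like(red),.05,.07),('garlic',(265,235,310,275),np.ones_like(red),.01,.08),('tea',(375,195,410,225),np.ones_like(red),.008,.03),('jar',(255,145,300,195),np.ones_like(red),.07,.12),('tongue',(215,280,240,300),np.ones_like(red),.01,.035),
 ('tabletop',(340,330,400,380),np.ones_like(red),-.02,.02),('purple',(305,180,360,240),np.ones_like(red),.038,.05)]:
    mm=blob(d,W,m,lo,hi,b);P=W[mm]
    print(n,rect(P) if len(P)>3 else len(P))
c=d['pixels'][225:305,180:300];cv2.imwrite('pics/ch1.png',cv2.resize(c,(780,520),interpolation=cv2.INTER_CUBIC))
# any other small red/white things
n,l,s,ce=cv2.connectedComponentsWithStats((red&(z>.005)&(z<.03)).astype(np.uint8))
for i in range(1,n):
    if s[i,4]>5: print(ce[i].round(),s[i,4],np.nanmedian(W[l==i],0).round(3))
E
```

```text
cellA (array([541.4,  -1.3]), array([48.9, 13.9]), 12.6, 115, np.float64(13.5))
cellB (array([440.8,  40.1]), array([49.2, 14. ]), 88.5, 121, np.float64(13.3))
chtop (array([557.2, 272.2]), array([91.8, 49. ]), 11.8, 676, np.float64(42.8))
tab (array([580.9, 276.2]), array([10.9, 25.8]), 14.6, 58, np.float64(65.0))
boxside (array([ 500.7, -274.1]), array([133.4, 123.4]), 11.7, 878, np.float64(40.7))
boxall (array([ 501.7, -273.6]), array([135.3, 124.2]), 11.9, 3078, np.float64(37.3))
rib (array([ 452. , -283.8]), array([ 9.7, 49.1]), 12.8, 96, np.float64(57.4))
garlic (array([573.7, 117.5]), array([52.3, 52.8]), 37.0, 405, np.float64(36.6))
tea (array([ 685.2, -136.4]), array([36.2, 37.8]), 44.5, 90, np.float64(10.3))
jar (array([780.1, 130.6]), array([ 81.9, 102.9]), 0.4, 766, np.float64(93.1))
tongue (array([503.5, 261. ]), array([23. , 45.6]), 14.6, 67, np.float64(21.6))
tabletop (array([338.2, -75.2]), array([139.4, 112.6]), 88.9, 2989, np.float64(0.0))
purple (array([677. ,   5.1]), array([91.9, 48.2]), 28.4, 632, np.float64(42.9))
[336. 265.] 62 [ 0.548 -0.001  0.014]
[323. 311.] 67 [0.44  0.032 0.014]
```

View pics/ch1.png

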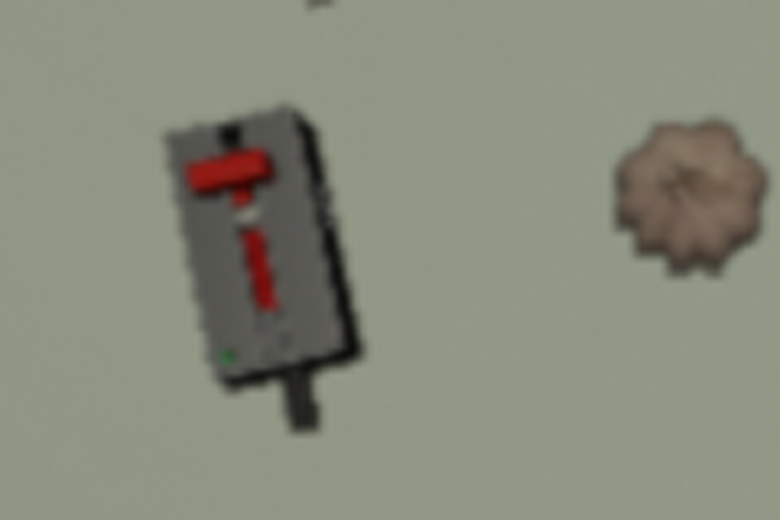

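The crop confirms it: the charger has a dark body, grey top and red tab, with the tongue toward the robot. The positions match the given sizes and agree with each other:

| Thing | Position (mm) | Yaw |
|---|---|---|
| Charger origin | (539, 268) | 11.8° |
| Tab | (581, 276.5) | as charger |
| Box | (501, -274) | about 11.8° |
| Cells | two loose | see above |

I'll do the ejector first.

```bash
cat > go.py <<'E'
import sys
from h import *
# prints dp (cm) and twist for world target (mm) x y z [yaw]
def go(x,y,z,yaw=None):
    p,r,o=tool(); M=R.from_euler('xyz',r,degrees=True).as_matrix()
    dp=M.T@(np.array([x,y,z])/1000-p)*100
    tw=0 if yaw is None else -((yaw-r[2]+180)%360-180)
    print('dp',dp.round(2),'twist',round(tw,1),'| now',(p*1000).round(1),r.round(1))
if __name__=='__main__': go(*map(float,sys.argv[1:]))
E
python3 go.py 580.5 276.5 130 101.8
```

```text
dp [-48.02 -22.2    9.21] twist 62.0 | now [181.3 623.8 221.7] [-179.9    0.   163.8]
```

```bash
python3 -m jog '[{"dp":[-16,-7.4,0],"twist":20,"fingers":0.5},{"dp":[-32,-14.8,3],"twist":40,"fingers":0.5},{"dp":[-48,-22.2,9.2],"twist":62,"fingers":0.5},{"dp":[-48,-22.2,9.2],"twist":62,"fingers":0.5},{"dp":[-48,-22.2,9.2],"twist":62,"fingers":0.5},{"dp":[-48,-22.2,9.2],"twist":62,"fingers":0.5},{"dp":[-48,-22.2,9.2],"twist":62,"fingers":0.5},{"dp":[-48,-22.2,9.2],"twist":62,"fingers":0.5}]' 20; python3 go.py 580.5 276.5 49 101.8
```

```text
time_s: 1.15
tool_pos: [0.5533, 0.3003, 0.138]
tool_rot: [180.0, -0.0, 101.8]
force: [0.7, 0.9, 0.3]
grip_width: 0.0436
grasp_force: 0.0
dp [-2.89  2.17  8.9 ] twist 0.0 | now [553.3 300.3 138. ] [180.   -0.  101.8]
```

```bash
python3 -m jog '[{"dp":[-2.9,2.2,0],"fingers":0.5},{"dp":[-2.9,2.2,0],"fingers":0.5},{"dp":[-2.9,2.2,0],"fingers":0.5}]'; python3 go.py 580.5 276.5 49 101.8
```

```text
dp [-2.89  2.17  8.9 ] twist 0.0 | now [553.3 300.3 138. ] [180.   -0.  101.8]validation failed for argument at $[0]...
```

Run:
```python
from h import *
d=cam('wrist');cv2.imwrite('pics/w1.png',d['pixels'])
a=np.radians(11.8);ux=np.array([np.cos(a),np.sin(a)]);o=np.array([.5391,.2684])
print(proj(d,[[*(o+.042*ux),.065],[*(o-.048*ux),.022]]))
```

```text
[[348.7533742  291.89572956]
 [226.01576923 268.68893042]]
```

View pics/w1.png

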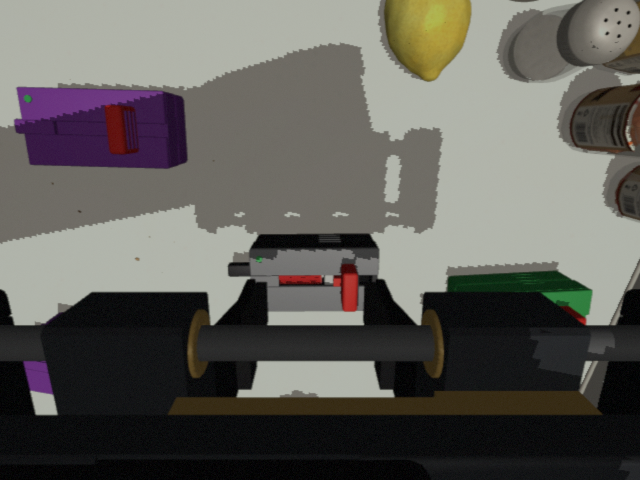

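The wrist view shows the tab at (349,287) and the tongue at (237,269), both on my predictions. The last call was refused because every row needs a "twist", so I'll resend it.

```bash
python3 -m jog '[{"dp":[-2.9,2.2,0],"twist":0,"fingers":0.5},{"dp":[-2.9,2.2,4],"twist":0,"fingers":0.5},{"dp":[-2.9,2.2,4],"twist":0,"fingers":0.5}]'; python3 go.py 580.5 276.5 49 101.8
```

```text
time_s: 1.58
tool_pos: [0.577, 0.2764, 0.095]
tool_rot: [-179.6, 0.1, 101.8]
force: [-0.0, 0.1, -0.4]
grip_width: 0.0436
grasp_force: 0.0
dp [-0.05  0.38  4.59] twist -0.0 | now [577.  276.4  95. ] [-1.796e+02  1.000e-01  1.018e+02]
```

```bash
python3 -m jog '[{"dp":[0,0.2,2],"twist":0,"fingers":0.5},{"dp":[0,0.2,4.6],"twist":0,"fingers":0.5},{"dp":[0,0.2,4.6],"twist":0,"fingers":0.5},{"dp":[0,0.2,4.6],"twist":0,"fingers":0},{"dp":[0,0.2,4.6],"twist":0,"fingers":0},{"dp":[0,0.2,4.6],"twist":0,"fingers":0},{"dp":[0,0.2,4.6],"twist":0,"fingers":0}]' 20; python3 go.py 580.5 276.5 49 101.8
```

```text
time_s: 2.45
tool_pos: [0.5819, 0.2782, 0.053]
tool_rot: [180.0, -0.0, 101.8]
force: [-0.5, 0.2, 0.0]
grip_width: 0.0113
grasp_force: 0.1
dp [-0.14 -0.17  0.4 ] twist -0.0 | now [581.9 278.2  53. ] [180.   -0.  101.8]
```

```bash
python3 -m jog '[{"dp":[0,0,0.2],"twist":0,"fingers":0},{"dp":[0,0,0.2],"twist":0,"fingers":0},{"dp":[0,-1,0.2],"twist":0,"fingers":0},{"dp":[0,-2,0.2],"twist":0,"fingers":0},{"dp":[0,-3,0.2],"twist":0,"fingers":0},{"dp":[0,-3.7,0.2],"twist":0,"fingers":0},{"dp":[0,-3.7,0.2],"twist":0,"fingers":0},{"dp":[0,-3.7,0.2],"twist":0,"fingers":0}]' 20; python3 go.py 580.5 276.5 49 101.8
```

```text
time_s: 3.45
tool_pos: [0.5496, 0.2712, 0.053]
tool_rot: [179.5, -0.1, 101.8]
force: [5.9, 0.7, 3.7]
grip_width: 0.01
grasp_force: 20.0
dp [-0.12  3.13  0.43] twist -0.0 | now [549.6 271.2  53. ] [ 1.795e+02 -1.000e-01  1.018e+02]
```

```bash
python3 -m jog '[{"dp":[0,-0.5,-0.1],"twist":0,"fingers":0},{"dp":[0,-0.6,-0.1],"twist":0,"fingers":0},{"dp":[0,-0.6,-0.1],"twist":0,"fingers":0},{"dp":[0,-0.6,-0.1],"twist":0,"fingers":0}]' 20
python3 - <<'E'
from meas import *
d=cam('top');cv2.imwrite('pics/t2.png',cv2.resize(d['pixels'][225:325,180:300],(720,600),interpolation=cv2.INTER_CUBIC))
d=cam('scene');cv2.imwrite('pics/s2.png',cv2.resize(d['pixels'][180:280,170:320],(780,520),interpolation=cv2.INTER_CUBIC))
E
```

```text
time_s: 3.95
tool_pos: [0.5466, 0.2706, 0.0533]
tool_rot: [179.1, -0.1, 101.8]
force: [15.3, 4.0, -7.1]
grip_width: 0.0098
grasp_force: 20.0
```

View pics/s2.png

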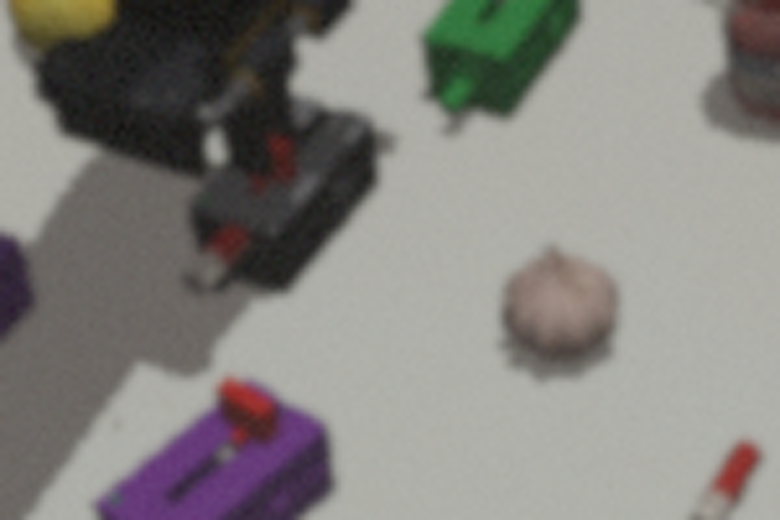

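The scene crop shows the battery standing out of the mouth at (225,255), with the slide fully in. I'll ride the slide back and release it.

```bash
python3 -m jog '[{"dp":[0,1.5,0],"twist":0,"fingers":0},{"dp":[0,3,0],"twist":0,"fingers":0},{"dp":[0,3.6,0],"twist":0,"fingers":0},{"dp":[0,3.6,0],"twist":0,"fingers":0.5},{"dp":[0,3.6,0],"twist":0,"fingers":0.5},{"dp":[0,3.6,-4],"twist":0,"fingers":0.5},{"dp":[0,3.6,-9],"twist":0,"fingers":0.5},{"dp":[0,3.6,-9],"twist":0,"fingers":0.5}]' 20; python3 go.py 497 259.6 120 191.8; python3 go.py 497 259.6 120 11.8
```

```text
time_s: 5.05
tool_pos: [0.5755, 0.2775, 0.145]
tool_rot: [179.8, -0.1, 101.8]
force: [-0.2, -0.1, 0.6]
grip_width: 0.0426
grasp_force: 0.0
dp [-0.15 -8.06  2.47] twist -90.0 | now [575.5 277.5 145. ] [ 1.798e+02 -1.000e-01  1.018e+02]
dp [-0.15 -8.06  2.47] twist 90.0 | now [575.5 277.5 145. ] [ 1.798e+02 -1.000e-01  1.018e+02]
```

Run:
```python
from meas import *
d=cam('top');W=cloud(d);H=hsv(d);A=np.ones((480,640),bool)
red=((H[...,0]<8)|(H[...,0]>172))&(H[...,1]>130)&(H[...,2]>60)
for n,b,m,lo,hi in [('cellA',(315,240,360,295),A,.009,.03),('cellB',(300,295,345,325),A,.009,.03),('tab',(195,230,250,300),red,.05,.08),('chcell',(210,270,240,310),A,.03,.039)]:
    P=W[blob(d,W,m,lo,hi,b)];print(n,rect(P) if len(P)>3 else len(P))
cv2.imwrite('pics/t3.png',cv2.resize(d['pixels'][225:325,180:300],(720,600),interpolation=cv2.INTER_CUBIC))
```

```text
cellA (array([541.2,  -1. ]), array([49. , 13.6]), 13.5, 112, np.float64(13.9))
cellB (array([440.8,  40.2]), array([49.6, 13.2]), 84.6, 115, np.float64(13.4))
tab (array([583.1, 267.3]), array([9.4, 6.4]), 43.4, 19, np.float64(63.6))
chcell (array([509.9, 254.3]), array([24.8, 59.4]), 84.1, 89, np.float64(35.3))
```

```bash
python3 go.py 452.3 -284 110 101.8; python3 -m jog '[{"dp":[-6,0,0],"twist":0,"fingers":0.5},{"dp":[-12,0,0],"twist":0,"fingers":0.5},{"dp":[-18,-0.6,0],"twist":0,"fingers":0.5},{"dp":[-24,-1,0],"twist":0,"fingers":0.5},{"dp":[-30,-1.6,0],"twist":0,"fingers":0.5},{"dp":[-36,-2.2,0],"twist":0,"fingers":0.5},{"dp":[-42,-3,0],"twist":0,"fingers":0.5},{"dp":[-48,-3,0],"twist":0,"fingers":0.5}]' 30; python3 go.py 452.3 -284 80 101.8
```

```text
dp [-52.41 -23.4    3.19] twist 0.0 | now [574.  276.9 142.4] [-1.800e+02 -1.000e-01  1.018e+02]
time_s: 6.1
tool_pos: [0.6411, -0.2002, 0.1388]
tool_rot: [-179.7, -0.2, 101.8]
force: [1.2, 0.4, -0.8]
grip_width: 0.0435
grasp_force: 0.0
dp [ -4.37 -20.17   5.96] twist -0.0 | now [ 641.1 -200.2  138.8] [-179.7   -0.2  101.8]
```

```bash
python3 -m jog '[{"dp":[-2,-6,0],"twist":0,"fingers":0.5},{"dp":[-4,-12,0],"twist":0,"fingers":0.5},{"dp":[-4.4,-18,0],"twist":0,"fingers":0.5},{"dp":[-4.4,-20.2,3],"twist":0,"fingers":0.5},{"dp":[-4.4,-20.2,6],"twist":0,"fingers":0.5},{"dp":[-4.4,-20.2,6],"twist":0,"fingers":0.5},{"dp":[-4.4,-20.2,6],"twist":0,"fingers":0.5}]' 30; python3 go.py 452.3 -284 44 101.8
```

```text
time_s: 6.98
tool_pos: [0.4547, -0.2832, 0.0813]
tool_rot: [-179.9, -0.0, 101.8]
force: [0.3, -0.1, -0.4]
grip_width: 0.0433
grasp_force: 0.0
dp [-0.03 -0.25  3.73] twist 0.0 | now [ 454.7 -283.2   81.3] [-179.9   -0.   101.8]
```

```bash
python3 -m jog '[{"dp":[0,-0.1,2],"twist":0,"fingers":0.5},{"dp":[0,-0.1,3.8],"twist":0,"fingers":0.5},{"dp":[0,-0.1,3.8],"twist":0,"fingers":0.5},{"dp":[0,-0.1,3.8],"twist":0,"fingers":0},{"dp":[0,-0.1,3.8],"twist":0,"fingers":0},{"dp":[0,-0.1,3.8],"twist":0,"fingers":0},{"dp":[0,-0.1,3.8],"twist":0,"fingers":0},{"dp":[0,-0.1,3.8],"twist":0,"fingers":0}]' 35; python3 go.py 452.3 -284 44 101.8
```

```text
time_s: 7.98
tool_pos: [0.4533, -0.2841, 0.0437]
tool_rot: [-180.0, -0.0, 101.8]
force: [-3.2, 0.6, 3.0]
grip_width: 0.0096
grasp_force: 35.0
dp [ 0.03 -0.1  -0.03] twist -0.0 | now [ 453.3 -284.1   43.7] [-180.    -0.   101.8]
```

```bash
python3 -m jog '[{"dp":[0,0.6,0],"twist":0,"fingers":0},{"dp":[0,1.5,0],"twist":0,"fingers":0},{"dp":[0,3.5,0],"twist":0,"fingers":0},{"dp":[0,6,0],"twist":0,"fingers":0},{"dp":[0,8.5,0],"twist":0,"fingers":0},{"dp":[0,11,0],"twist":0,"fingers":0},{"dp":[0,12,0],"twist":0,"fingers":0},{"dp":[0,12,0],"twist":0,"fingers":0}]' 35; python3 go.py 569.7 -259.6 44 101.8
```

```text
time_s: 8.98
tool_pos: [0.5702, -0.2599, 0.0437]
tool_rot: [-179.8, -0.1, 101.8]
force: [-5.8, 0.2, 8.7]
grip_width: 0.0095
grasp_force: 35.0
dp [ 0.04 -0.05 -0.03] twist -0.0 | now [ 570.2 -259.9   43.7] [-1.798e+02 -1.000e-01  1.018e+02]
```

```bash
python3 -m jog '[{"dp":[0,0,0],"twist":0,"fingers":0.5},{"dp":[0,0,0],"twist":0,"fingers":0.5},{"dp":[0,0,0],"twist":0,"fingers":0.5},{"dp":[0,0,-5],"twist":0,"fingers":0.5},{"dp":[0,0,-8],"twist":0,"fingers":0.5},{"dp":[0,0,-8],"twist":0,"fingers":0.5}]' 35
python3 - <<'E'
from meas import *
d=cam('top');W=cloud(d);H=hsv(d);A=np.ones((480,640),bool)
red=((H[...,0]<8)|(H[...,0]>172))&(H[...,1]>130)&(H[...,2]>60)
for n,b,m,lo,hi in [('cellA',(315,240,360,295),A,.009,.03),('cellB',(300,295,345,325),A,.009,.03),('tab',(195,230,250,300),red,.05,.08),('chcell',(210,278,240,310),A,.03,.042),('chtop',(195,230,250,300),A,.0405,.05)]:
    P=W[blob(d,W,m,lo,hi,b)];print(n,rect(P) if len(P)>3 else len(P))
a=np.radians(11.8);Q=(W[...,:2]-[.5012,-.2739])@np.array([[np.cos(a),-np.sin(a)],[np.sin(a),np.cos(a)]])
m=(abs(Q[...,1])<.02)&(W[...,2]<.012)&(abs(Q[...,0])<.07);print('open floor box x',np.nanmin(Q[m][:,0]),np.nanmax(Q[m][:,0]),np.nanmedian(W[m][:,2]))
cv2.imwrite('pics/t4.png',cv2.resize(d['pixels'][180:340,180:520],(800,376),interpolation=cv2.INTER_CUBIC))
E
python3 go.py 440.8 40.2 90 87
```

```text
time_s: 9.72
tool_pos: [0.5734, -0.2601, 0.1264]
tool_rot: [179.7, 0.1, 101.8]
force: [-1.1, -0.4, -0.3]
grip_width: 0.043
grasp_force: 0.0
cellA (array([523.7,  -5.7]), array([84.9, 13.7]), 13.5, 113, np.float64(13.5))
cellB (array([440.8,  40.1]), array([49.2, 14. ]), 88.5, 121, np.float64(13.2))
tab (array([580.6, 276.1]), array([11.6, 25.8]), 12.0, 65, np.float64(64.7))
chcell (array([500.5, 262.9]), array([47.2, 39.4]), 89.6, 120, np.float64(35.9))
chtop (array([547.8, 269.8]), array([110.4,  48.7]), 13.0, 571, np.float64(43.3))
open floor box x -0.020275245485439176 0.0600496507326095 0.003962672303401613
dp [32.02 -6.74  3.4 ] twist 14.8 | now [ 572.2 -259.4  124.4] [179.9   0.  101.8]
```

View pics/t4.png

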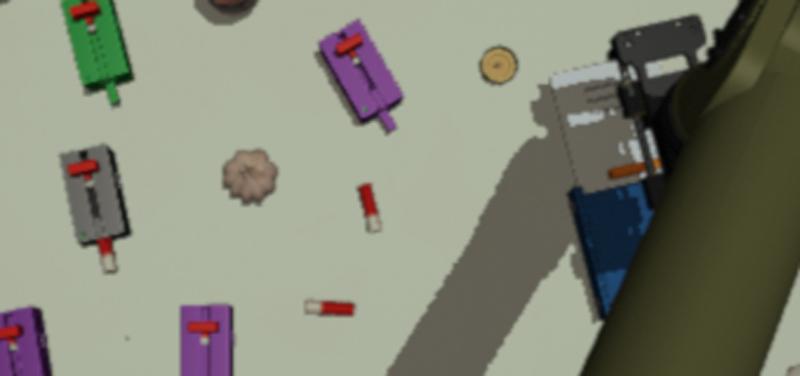

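Lid open at its stop: the blue interior is in view, the white lid is beyond it, and the tab has sprung back to rest. The charger cell sits on its tongue at crop (108,258). Next is cell B.

```bash
python3 -m jog '[{"dp":[6,-1.2,0],"twist":5,"fingers":0.5},{"dp":[12,-2.4,0],"twist":10,"fingers":0.5},{"dp":[18,-3.6,0],"twist":13.3,"fingers":0.5},{"dp":[24,-5,0],"twist":13.3,"fingers":0.5},{"dp":[30,-6.7,3],"twist":13.3,"fingers":0.5},{"dp":[32,-6.7,3.5],"twist":13.3,"fingers":0.5},{"dp":[32,-6.7,5],"twist":13.3,"fingers":0.5},{"dp":[32,-6.7,5],"twist":13.3,"fingers":0.5}]' 20; python3 go.py 440.8 40.1 5 88
```

```text
time_s: 10.78
tool_pos: [0.4391, 0.039, 0.0717]
tool_rot: [-179.8, 0.1, 88.5]
force: [0.1, -0.6, 0.7]
grip_width: 0.0434
grasp_force: 0.0
dp [0.13 0.19 6.67] twist 0.5 | now [439.1  39.   71.7] [-1.798e+02  1.000e-01  8.850e+01]
```

```bash
python3 - <<'E'
from meas import *
d=cam('wrist');W=cloud(d)
m=(W[...,2]>.009)&(W[...,2]<.022)&(abs(W[...,0]-.4408)<.04)&(abs(W[...,1]-.0401)<.04)
print(rect(W[m]) if m.sum()>3 else m.sum())
E
python3 go.py 440.8 40.1 5 88
```

```text
(array([441.9,  39.9]), array([49. , 14.2]), 85.2, 1791, np.float64(13.8))
dp [0.15 0.1  6.76] twist 0.4 | now [439.9  38.8  72.6] [-1.799e+02  1.000e-01  8.840e+01]
```

```bash
python3 -m jog '[{"dp":[0.1,0.1,3],"twist":2,"fingers":0.5},{"dp":[0.1,0.1,6.2],"twist":2,"fingers":0.5},{"dp":[0.1,0.1,6.8],"twist":2,"fingers":0.5},{"dp":[0.1,0.1,6.8],"twist":2,"fingers":0.5},{"dp":[0.1,0.1,6.8],"twist":2,"fingers":0},{"dp":[0.1,0.1,6.8],"twist":2,"fingers":0},{"dp":[0.1,0.1,6.8],"twist":2,"fingers":0},{"dp":[0.1,0.1,6.8],"twist":2,"fingers":0}]' 20; python3 -m jog '[{"dp":[0,0,0],"twist":0,"fingers":0},{"dp":[0,0,-4],"twist":0,"fingers":0},{"dp":[0,0,-10],"twist":0,"fingers":0},{"dp":[0,0,-10],"twist":0,"fingers":0}]' 20; python3 go.py 460 -255 110 191.8;python3 go.py 460 -255 110 11.8
```

```text
time_s: 11.82
tool_pos: [0.4417, 0.0413, 0.0059]
tool_rot: [180.0, -0.0, 86.5]
force: [-0.3, 0.2, 2.1]
grip_width: 0.0143
grasp_force: 20.0
time_s: 12.32
tool_pos: [0.4449, 0.0418, 0.1098]
tool_rot: [179.5, -0.2, 86.5]
force: [-0.3, -0.6, -0.8]
grip_width: 0.0146
grasp_force: 20.0
dp [-29.54   3.32  -0.1 ] twist -105.3 | now [444.9  41.8 109.8] [179.5  -0.2  86.5]
dp [-29.54   3.32  -0.1 ] twist 74.7 | now [444.9  41.8 109.8] [179.5  -0.2  86.5]
```

```bash
python3 -m jog '[{"dp":[-4,0.5,0],"twist":9,"fingers":0},{"dp":[-8,1,0],"twist":19,"fingers":0},{"dp":[-13,1.6,0],"twist":28,"fingers":0},{"dp":[-17,2.2,0],"twist":38,"fingers":0},{"dp":[-21,2.8,0],"twist":47,"fingers":0},{"dp":[-25,3.4,0],"twist":57,"fingers":0},{"dp":[-29,4,0],"twist":66,"fingers":0},{"dp":[-29.8,4.1,0],"twist":74.7,"fingers":0}]' 20; python3 go.py 467.3 -258.5 60 11.8
```

```text
time_s: 13.32
tool_pos: [0.4627, -0.2621, 0.1045]
tool_rot: [179.9, 0.1, 11.2]
force: [-0.5, -0.3, -0.7]
grip_width: 0.0148
grasp_force: 20.0
dp [ 0.53 -0.27  4.45] twist -0.6 | now [ 462.7 -262.1  104.5] [1.799e+02 1.000e-01 1.120e+01]
```

```bash
python3 -m jog '[{"dp":[0.5,-0.3,0],"twist":-0.6,"fingers":0},{"dp":[0.5,-0.3,4.4],"twist":-0.6,"fingers":0},{"dp":[0.5,-0.3,4.4],"twist":-0.6,"fingers":0},{"dp":[0.5,-0.3,4.4],"twist":-0.6,"fingers":0}]' 20; python3 go.py 467.3 -258.5 11 11.8
```

```text
time_s: 13.82
tool_pos: [0.4688, -0.2543, 0.062]
tool_rot: [-180.0, -0.0, 12.5]
force: [0.9, -0.5, -0.5]
grip_width: 0.0146
grasp_force: 20.0
dp [-0.23  0.37  5.1 ] twist 0.7 | now [ 468.8 -254.3   62. ] [-180.    -0.    12.5]
```

```bash
python3 -m jog '[{"dp":[-0.2,0.4,0],"twist":0.6,"fingers":0},{"dp":[-0.2,0.4,3],"twist":0.6,"fingers":0},{"dp":[-0.2,0.4,5.1],"twist":0.6,"fingers":0},{"dp":[-0.2,0.4,5.1],"twist":0.6,"fingers":0},{"dp":[-0.2,0.4,5.1],"twist":0.6,"fingers":0.27},{"dp":[-0.2,0.4,5.1],"twist":0.6,"fingers":0.27},{"dp":[-0.2,0.4,2],"twist":0.6,"fingers":0.27},{"dp":[-0.2,0.4,-5],"twist":0.6,"fingers":0.3}]' 20; python3 go.py 541.2 -1.2 90 13;  python3 - <<'E'
from meas import *
d=cam('wrist');W=cloud(d);a=np.radians(11.8);Q=(W[...,:2]-[.5012,-.2739])@np.array([[np.cos(a),-np.sin(a)],[np.sin(a),np.cos(a)]])
m=(W[...,2]>.013)&(W[...,2]<.025)&(abs(Q[...,0])<.055)&(abs(Q[...,1])<.048)
P=np.c_[Q[m],W[m][:,2]];print(rect(P) if len(P)>3 else 0)
E
```

```text
time_s: 14.82
tool_pos: [0.4655, -0.2581, 0.1035]
tool_rot: [-179.9, 0.3, 11.8]
force: [1.3, 0.4, 0.6]
grip_width: 0.0251
grasp_force: 0.0
dp [ 12.67 -23.6    1.35] twist -1.2 | now [ 465.5 -258.1  103.5] [-179.9    0.3   11.8]
(array([-30.8,  19.9]), array([14. , 48.4]), 89.8, 1444, np.float64(17.8))
```

Cell B lies flat in the box at box (-31, 20). On to cell A.

```bash
python3 -m jog '[{"dp":[2.6,-5,0],"twist":-1.2,"fingers":0.5},{"dp":[5.2,-10,0],"twist":-1.2,"fingers":0.5},{"dp":[7.8,-15,0],"twist":-1.2,"fingers":0.5},{"dp":[10.6,-20,0],"twist":-1.2,"fingers":0.5},{"dp":[12.7,-23.6,1.5],"twist":-1.2,"fingers":0.5},{"dp":[12.7,-23.6,2],"twist":-1.2,"fingers":0.5},{"dp":[12.7,-23.6,2],"twist":-1.2,"fingers":0.5},{"dp":[12.7,-23.6,2],"twist":-1.2,"fingers":0.5}]' 20;  python3 - <<'E'
from meas import *
d=cam('wrist');W=cloud(d)
m=(W[...,2]>.009)&(W[...,2]<.022)&(abs(W[...,0]-.5412)<.05)&(abs(W[...,1]+.0012)<.05)
print(rect(W[m]) if m.sum()>3 else m.sum())
E
python3 go.py 541.2 -1.2 5.5 13.2
```

```text
time_s: 15.88
tool_pos: [0.5434, -0.004, 0.0846]
tool_rot: [180.0, -0.0, 12.8]
force: [-0.2, 0.9, -0.8]
grip_width: 0.0432
grasp_force: 0.0
(array([542.2,  -3. ]), array([50. , 13.9]), 12.3, 1614, np.float64(13.8))
dp [-0.17 -0.32  7.91] twist -0.4 | now [543.4  -3.9  84.6] [ 1.80e+02 -1.00e-01  1.28e+01]
```

```bash
python3 -m jog '[{"dp":[-0.1,-0.2,4],"twist":0,"fingers":0.5},{"dp":[-0.1,-0.2,7.5],"twist":0,"fingers":0.5},{"dp":[-0.1,-0.2,7.9],"twist":0,"fingers":0.5},{"dp":[-0.1,-0.2,7.9],"twist":0,"fingers":0.5},{"dp":[-0.1,-0.2,7.9],"twist":0,"fingers":0},{"dp":[-0.1,-0.2,7.9],"twist":0,"fingers":0},{"dp":[-0.1,-0.2,7.9],"twist":0,"fingers":0},{"dp":[-0.1,-0.2,7.9],"twist":0,"fingers":0}]' 20; python3 -m jog '[{"dp":[0,0,0],"twist":0,"fingers":0},{"dp":[0,0,-4],"twist":0,"fingers":0},{"dp":[0,0,-10],"twist":0,"fingers":0},{"dp":[0,0,-10],"twist":0,"fingers":0}]' 20; python3 go.py 476.3 -301.5 70 11.8
```

```text
time_s: 16.92
tool_pos: [0.5422, -0.0004, 0.0053]
tool_rot: [-180.0, -0.0, 13.0]
force: [-0.1, 0.2, 2.1]
grip_width: 0.0145
grasp_force: 20.0
time_s: 17.42
tool_pos: [0.5456, -0.0005, 0.1096]
tool_rot: [180.0, -0.5, 13.0]
force: [0.6, 0.7, -0.9]
grip_width: 0.0144
grasp_force: 20.0
dp [-13.56  27.77   3.84] twist 1.2 | now [ 5.456e+02 -5.000e-01  1.096e+02] [180.   -0.5  13. ]
```

```bash
python3 -m jog '[{"dp":[-2.7,5.5,0],"twist":1.2,"fingers":0},{"dp":[-5.4,11,0],"twist":1.2,"fingers":0},{"dp":[-8.1,16.5,0],"twist":1.2,"fingers":0},{"dp":[-10.8,22,0],"twist":1.2,"fingers":0},{"dp":[-13.3,27,0],"twist":1.2,"fingers":0},{"dp":[-13.3,27.8,3.8],"twist":1.2,"fingers":0},{"dp":[-13.3,27.8,3.8],"twist":1.2,"fingers":0},{"dp":[-13.3,27.8,3.8],"twist":1.2,"fingers":0}]' 20; python3 go.py 476.3 -301.5 11 11.8
```

```text
time_s: 18.42
tool_pos: [0.475, -0.3004, 0.0669]
tool_rot: [-180.0, 0.0, 11.9]
force: [0.8, 0.3, 1.0]
grip_width: 0.0147
grasp_force: 20.0
dp [0.1  0.14 5.59] twist 0.1 | now [ 475.  -300.4   66.9] [-180.     0.    11.9]
```

```bash
python3 -m jog '[{"dp":[0.1,0,2],"twist":0,"fingers":0},{"dp":[0.1,0,5],"twist":0,"fingers":0},{"dp":[0.1,0,5.6],"twist":0,"fingers":0},{"dp":[0.1,0,5.6],"twist":0,"fingers":0},{"dp":[0.1,0,5.6],"twist":0,"fingers":0.27},{"dp":[0.1,0,5.6],"twist":0,"fingers":0.27},{"dp":[0.1,0,2],"twist":0,"fingers":0.27},{"dp":[0.1,0,-4],"twist":0,"fingers":0.3}]' 20; python3 go.py 496 259.3 120 11.8;  python3 - <<'E'
from meas import *
d=cam('wrist');W=cloud(d);a=np.radians(11.8);Q=(W[...,:2]-[.5012,-.2739])@np.array([[np.cos(a),-np.sin(a)],[np.sin(a),np.cos(a)]])
for s in (1,-1):
    m=(W[...,2]>.013)&(W[...,2]<.025)&(abs(Q[...,0])<.055)&(s*Q[...,1]<.048)&(s*Q[...,1]>0)
    P=np.c_[Q[m],W[m][:,2]];print(rect(P) if len(P)>3 else 0)
d=cam('top');W=cloud(d)
P=W[(W[...,2]>.03)&(W[...,2]<.0405)&(abs(W[...,0]-.496)<.03)&(abs(W[...,1]-.26)<.03)];print(rect(P),rect(P[P[:,0]<.505]))
E
```

```text
time_s: 19.42
tool_pos: [0.4752, -0.2992, 0.1064]
tool_rot: [-179.9, 0.1, 11.9]
force: [1.3, -0.0, 0.6]
grip_width: 0.0249
grasp_force: 0.0
dp [ 13.55 -54.22  -1.27] twist 0.1 | now [ 475.2 -299.2  106.4] [-1.799e+02  1.000e-01  1.190e+01]
0
(array([-27.1, -19.6]), array([34.9, 51.9]), 89.3, 2872, np.float64(17.8))
(array([502.7, 262.3]), array([44.7, 43.7]), 89.1, 108, np.float64(35.2)) (array([493.2, 258. ]), array([25.4, 13.8]), 13.4, 64, np.float64(34.9))
```

Run:
```python
from h import *
d=cam('wrist');cv2.imwrite('pics/w5.png',d['pixels'])
```

```text
(no output)
```

View pics/w5.png

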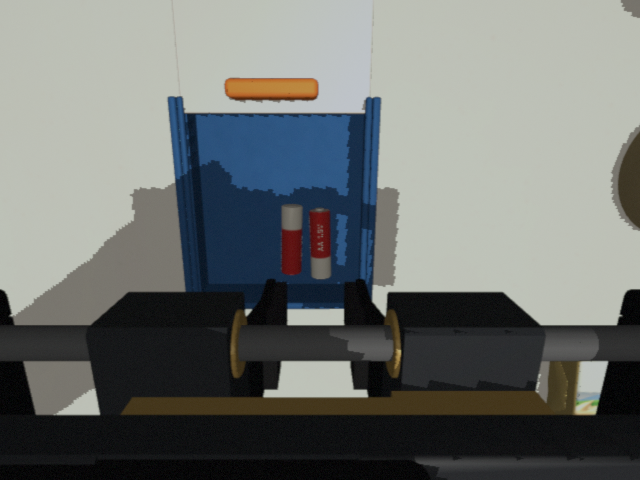

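Both cells lie flat side by side on the box's -y half, at (291,240) and (320,243). The first one was nudged over but is still inside, so both are fine. Next is the charger cell.

```bash
python3 -m jog '[{"dp":[1.5,-6,0],"twist":0,"fingers":0.5},{"dp":[3,-12,0],"twist":0,"fingers":0.5},{"dp":[4.5,-18,0],"twist":0,"fingers":0.5},{"dp":[6,-24,0],"twist":0,"fingers":0.5},{"dp":[7.5,-30,0],"twist":0,"fingers":0.5},{"dp":[9,-36,0],"twist":0,"fingers":0.5},{"dp":[10.5,-42,0],"twist":0,"fingers":0.5},{"dp":[12,-48,0],"twist":0,"fingers":0.45}]' 20; python3 go.py 494 258.9 90 11.8
```

```text
time_s: 20.58
tool_pos: [0.4939, 0.196, 0.1057]
tool_rot: [-180.0, 0.1, 11.9]
force: [1.7, -0.1, 0.4]
grip_width: 0.0405
grasp_force: 0.0
dp [ 1.31 -6.16  1.57] twist 0.1 | now [493.9 196.  105.7] [-1.80e+02  1.00e-01  1.19e+01]
```

```bash
python3 -m jog '[{"dp":[1.3,-6,0],"twist":0,"fingers":0.45},{"dp":[1.3,-6,1.5],"twist":0,"fingers":0.45},{"dp":[1.3,-6,1.5],"twist":0,"fingers":0.45},{"dp":[1.3,-6,1.5],"twist":0,"fingers":0.45}]' 20
python3 - <<'E'
from meas import *
d=cam('wrist');W=cloud(d)
P=W[(W[...,2]>.03)&(W[...,2]<.0395)&(abs(W[...,0]-.490)<.017)&(abs(W[...,1]-.26)<.03)];print(rect(P))
E
python3 go.py 494 258.9 14 11.8
```

```text
time_s: 21.08
tool_pos: [0.4956, 0.253, 0.0915]
tool_rot: [180.0, 0.0, 11.7]
force: [-0.0, -0.2, -0.1]
grip_width: 0.0393
grasp_force: 0.0
(array([495. , 257.6]), array([27.3, 14.4]), 11.9, 953, np.float64(35.8))
dp [-0.07 -0.6   7.8 ] twist -0.1 | now [495.9 253.2  92. ] [180.    0.   11.7]
```

```bash
python3 -m jog '[{"dp":[-0.1,-0.5,0],"twist":0,"fingers":0.45},{"dp":[-0.1,-0.5,4],"twist":0,"fingers":0.45},{"dp":[-0.1,-0.5,7.8],"twist":0,"fingers":0.45},{"dp":[-0.1,-0.5,7.8],"twist":0,"fingers":0.45},{"dp":[-0.1,-0.5,7.8],"twist":0,"fingers":0.45},{"dp":[-0.1,-0.5,7.8],"twist":0,"fingers":0},{"dp":[-0.1,-0.5,7.8],"twist":0,"fingers":0},{"dp":[-0.1,-0.5,7.8],"twist":0,"fingers":0}]' 20; python3 -m jog '[{"dp":[0,0,0],"twist":0,"fingers":0},{"dp":[0,0,0],"twist":0,"fingers":0}]' 20; python3 go.py 494 258.9 14 11.8
```

```text
time_s: 22.12
tool_pos: [0.4939, 0.2597, 0.0147]
tool_rot: [-180.0, -0.1, 11.8]
force: [0.3, 0.0, 0.5]
grip_width: 0.017
grasp_force: 0.2
time_s: 22.38
tool_pos: [0.4939, 0.2596, 0.0145]
tool_rot: [-180.0, -0.0, 11.8]
force: [-0.7, 0.2, 3.9]
grip_width: 0.0146
grasp_force: 20.0
dp [-0.    0.07  0.05] twist -0.0 | now [493.9 259.6  14.5] [-180.    -0.    11.8]
```

```bash
python3 -m jog '[{"dp":[-1,0,-0.1],"twist":0,"fingers":0},{"dp":[-2.2,0,-0.1],"twist":0,"fingers":0},{"dp":[-3.4,0,-0.1],"twist":0,"fingers":0},{"dp":[-3.4,0,-0.1],"twist":0,"fingers":0},{"dp":[-3.4,0,-5],"twist":0,"fingers":0},{"dp":[-3.4,0,-9],"twist":0,"fingers":0},{"dp":[-3.4,0,-9],"twist":0,"fingers":0}]' 25
python3 - <<'E'
from meas import *
d=cam('wrist');cv2.imwrite('pics/w6.png',d['pixels'])
E
python3 go.py 526.5 -253.3 100 11.8
```

```text
time_s: 23.25
tool_pos: [0.4628, 0.254, 0.1074]
tool_rot: [-179.8, -0.4, 11.8]
force: [-0.3, -0.2, -0.5]
grip_width: 0.0145
grasp_force: 25.0
dp [-3.98 50.91  0.43] twist -0.0 | now [461.3 253.2 105.4] [-179.9   -0.2   11.8]
```

View pics/w6.png

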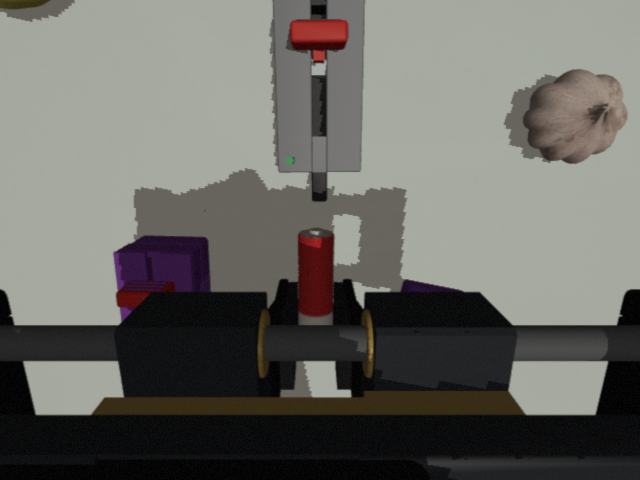

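The cell is held level at (316,275) and the charger bay is empty. I'll carry it to the box.

```bash
python3 -m jog '[{"dp":[-0.6,6,0],"twist":0,"fingers":0},{"dp":[-1.2,12,0],"twist":0,"fingers":0},{"dp":[-1.8,18,0],"twist":0,"fingers":0},{"dp":[-2.4,24,0],"twist":0,"fingers":0},{"dp":[-3,30,0],"twist":0,"fingers":0},{"dp":[-3.6,36,0],"twist":0,"fingers":0},{"dp":[-4.2,42,0],"twist":0,"fingers":0},{"dp":[-4.8,48,0],"twist":0,"fingers":0}]' 25; python3 go.py 514.7 -255.7 60 11.8
```

```text
time_s: 24.3
tool_pos: [0.5107, -0.2286, 0.1025]
tool_rot: [-180.0, 0.1, 11.8]
force: [-0.1, -0.4, 0.3]
grip_width: 0.0143
grasp_force: 25.0
dp [-0.16  2.74  4.25] twist 0.0 | now [ 510.7 -228.6  102.5] [-1.80e+02  1.00e-01  1.18e+01]
```

```bash
python3 -m jog '[{"dp":[-0.3,2.8,0],"twist":0,"fingers":0},{"dp":[-0.3,2.8,3],"twist":0,"fingers":0},{"dp":[-0.3,2.8,3],"twist":0,"fingers":0},{"dp":[-0.3,2.8,3],"twist":0,"fingers":0}]' 25
python3 - <<'E'
from meas import *
d=cam('wrist');W=cloud(d);a=np.radians(11.8);Q=(W[...,:2]-[.5012,-.2739])@np.array([[np.cos(a),-np.sin(a)],[np.sin(a),np.cos(a)]])
m=(W[...,2]>.013)&(W[...,2]<.025)&(abs(Q[...,0])<.058)&(abs(Q[...,1])<.048)
n,l,s,c=cv2.connectedComponentsWithStats(m.astype(np.uint8))
for i in range(1,n):
    if s[i,4]>150: k=l==i; print(rect(np.c_[Q[k],W[k][:,2]]))
E
python3 go.py 514.7 -255.7 8 11.8
```

```text
time_s: 24.8
tool_pos: [0.514, -0.2548, 0.0737]
tool_rot: [-180.0, 0.1, 11.8]
force: [0.2, 0.1, 0.1]
grip_width: 0.0147
grasp_force: 25.0
(array([ -7.7, -13.7]), array([15.6,  7.5]), 14.9, 186, np.float64(17.5))
dp [-0.01  0.09  6.63] twist 0.1 | now [ 514.6 -254.8   74.3] [180.   -0.   11.9]
```

```bash
python3 -m jog '[{"dp":[0,0,3],"twist":0,"fingers":0},{"dp":[0,0,6],"twist":0,"fingers":0},{"dp":[0,0,6.6],"twist":0,"fingers":0},{"dp":[0,0,6.6],"twist":0,"fingers":0}]' 25
```

```text
time_s: 25.35
tool_pos: [0.5149, -0.2552, 0.0088]
tool_rot: [180.0, -0.0, 11.8]
force: [0.0, -0.4, -0.6]
grip_width: 0.0147
grasp_force: 25.0
```

```bash
python3 -m jog '[{"dp":[0,0,0.2],"twist":0,"fingers":0},{"dp":[0,0,0.2],"twist":0,"fingers":0.28},{"dp":[0,0,0.2],"twist":0,"fingers":0.28},{"dp":[0,0,0.2],"twist":0,"fingers":0.28},{"dp":[0,0,-3],"twist":0,"fingers":0.28},{"dp":[0,0,-9],"twist":0,"fingers":0.3},{"dp":[-4,0,-10],"twist":0,"fingers":0.3},{"dp":[-8,0,-10],"twist":0,"fingers":0.3}]' 25
python3 - <<'E'
from meas import *
d=cam('wrist');W=cloud(d);cv2.imwrite('pics/w7.png',d['pixels'])
a=np.radians(11.8);Q=(W[...,:2]-[.5012,-.2739])@np.array([[np.cos(a),-np.sin(a)],[np.sin(a),np.cos(a)]])
m=(W[...,2]>.013)&(W[...,2]<.034)&(abs(Q[...,0])<.057)&(abs(Q[...,1])<.048)
n,l,s,c=cv2.connectedComponentsWithStats(m.astype(np.uint8))
for i in range(1,n):
    if s[i,4]>150: k=l==i; print(c[i],rect(np.c_[Q[k],W[k][:,2]]),np.percentile(W[k][:,2],98))
E
python3 go.py 569.7 -259.6 120 101.8
```

```text
time_s: 26.35
tool_pos: [0.436, -0.2725, 0.1093]
tool_rot: [179.9, -0.1, 11.8]
force: [-0.7, -0.4, 0.1]
grip_width: 0.0259
grasp_force: 0.0
[313.76090468  98.71997846] (array([28.7, 14.7]), array([50.3, 14.2]), 2.7, 1857, np.float64(17.8)) 0.01993506628466654
[348.98773402 185.69980633] (array([-26.3,  -8.7]), array([14.1, 50.3]), 88.3, 1549, np.float64(17.8)) 0.01989798473407595
[379.07027724 190.37524178] (array([-28.3, -28.9]), array([50.1, 14.2]), 1.7, 1551, np.float64(17.8)) 0.019861668650494324
dp [14.05  1.38 -1.24] twist -90.3 | now [ 429.3 -274.   107.9] [-1.799e+02  1.000e-01  1.150e+01]
```

View pics/w7.png

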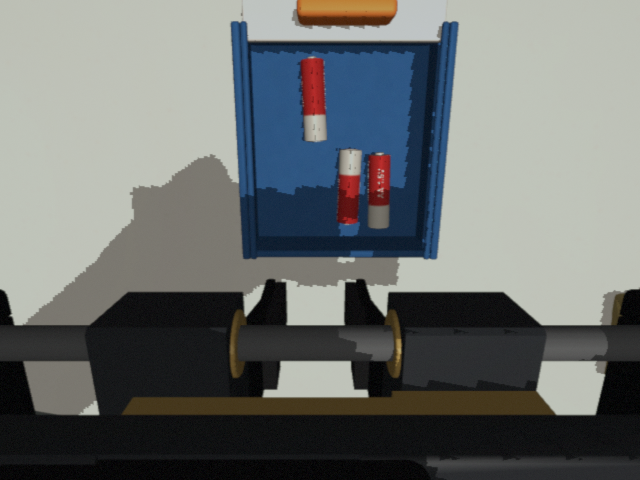

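All three cells lie flat, with tops at about 19 mm or below: (314,99), (349,186) and (379,190). No other red/white cell shows on the worktop. Closing the lid now.

```bash
python3 -m jog '[{"dp":[2,0.2,-1],"twist":-10,"fingers":0.5},{"dp":[4,0.4,-1],"twist":-20,"fingers":0.5},{"dp":[6,0.6,-1],"twist":-30,"fingers":0.5},{"dp":[8,0.8,-1],"twist":-40,"fingers":0.5},{"dp":[10,1,-1],"twist":-50,"fingers":0.5},{"dp":[12,1.2,-1],"twist":-60,"fingers":0.5},{"dp":[14,1.4,-1],"twist":-70,"fingers":0.5},{"dp":[14,1.4,-1],"twist":-80,"fingers":0.5}]' 35; python3 go.py 569.7 -259.6 90 101.8
```

```text
time_s: 27.4
tool_pos: [0.5774, -0.2557, 0.1174]
tool_rot: [-180.0, -0.0, 92.2]
force: [-0.3, 0.1, -0.1]
grip_width: 0.0437
grasp_force: 0.0
dp [-0.36 -0.78  2.74] twist -9.6 | now [ 577.4 -255.7  117.4] [-180.    -0.    92.2]
```

```bash
python3 -m jog '[{"dp":[-0.4,-0.8,0],"twist":-9.6,"fingers":0.5},{"dp":[-0.4,-0.8,2.7],"twist":-9.6,"fingers":0.5},{"dp":[-0.4,-0.8,2.7],"twist":-9.6,"fingers":0.5},{"dp":[-0.4,-0.8,2.7],"twist":-9.6,"fingers":0.5}]' 35
python3 - <<'E'
from meas import *
d=cam('wrist');W=cloud(d)
P=W[(W[...,2]>.048)&(W[...,2]<.062)&(abs(W[...,0]-.57)<.03)&(abs(W[...,1]+.26)<.05)];print(rect(P) if len(P)>3 else 0)
E
python3 go.py 569.7 -259.6 44 101.8
```

```text
time_s: 27.9
tool_pos: [0.5683, -0.261, 0.0914]
tool_rot: [180.0, 0.0, 101.4]
force: [0.6, -0.1, -0.9]
grip_width: 0.0436
grasp_force: 0.0
(array([ 569.8, -260.5]), array([ 9.9, 49.6]), 11.8, 1619, np.float64(57.9))
dp [0.13 0.13 4.78] twist -0.4 | now [ 568.6 -261.1   91.8] [179.9   0.  101.4]
```

```bash
python3 -m jog '[{"dp":[0.1,0.1,2],"twist":-0.4,"fingers":0.5},{"dp":[0.1,0.1,4.7],"twist":-0.4,"fingers":0.5},{"dp":[0.1,0.1,4.7],"twist":-0.4,"fingers":0.5},{"dp":[0.1,0.1,4.7],"twist":-0.4,"fingers":0},{"dp":[0.1,0.1,4.7],"twist":-0.4,"fingers":0},{"dp":[0.1,0.1,4.7],"twist":-0.4,"fingers":0},{"dp":[0.1,0.1,4.7],"twist":-0.4,"fingers":0},{"dp":[0.1,0.1,4.7],"twist":-0.4,"fingers":0}]' 40; python3 go.py 452.3 -284.1 44 101.8
```

```text
time_s: 28.95
tool_pos: [0.5692, -0.2598, 0.0444]
tool_rot: [179.9, 0.0, 101.8]
force: [0.3, 0.0, 1.2]
grip_width: 0.0094
grasp_force: 40.0
dp [ 1.000e-02 -1.194e+01  3.000e-02] twist -0.0 | now [ 569.2 -259.8   44.4] [179.9   0.  101.8]
```

```bash
python3 -m jog '[{"dp":[0,-2,0],"twist":0,"fingers":0},{"dp":[0,-4,0],"twist":0,"fingers":0},{"dp":[0,-6,0],"twist":0,"fingers":0},{"dp":[0,-8,0],"twist":0,"fingers":0},{"dp":[0,-10,0],"twist":0,"fingers":0},{"dp":[0,-11.2,0],"twist":0,"fingers":0},{"dp":[0,-12.2,0],"twist":0,"fingers":0},{"dp":[0,-12.2,0],"twist":0,"fingers":0}]' 40; python3 go.py 452.3 -284.1 44 101.8
```

```text
time_s: 29.95
tool_pos: [0.4525, -0.2841, 0.0444]
tool_rot: [179.6, 0.1, 101.9]
force: [8.3, -0.1, -3.5]
grip_width: 0.0099
grasp_force: 40.0
dp [ 0.   -0.03  0.04] twist 0.1 | now [ 452.5 -284.1   44.4] [1.796e+02 1.000e-01 1.019e+02]
```

```bash
python3 -m jog '[{"dp":[0,-0.1,0],"twist":0,"fingers":0},{"dp":[0,-0.1,0],"twist":0,"fingers":0.5},{"dp":[0,-0.1,0],"twist":0,"fingers":0.5},{"dp":[0,-0.1,0],"twist":0,"fingers":0.5},{"dp":[0,-0.1,-4],"twist":0,"fingers":0.5},{"dp":[0,-0.1,-10],"twist":0,"fingers":0.5},{"dp":[5,-0.1,-14],"twist":0,"fingers":0.5},{"dp":[10,-0.1,-14],"twist":0,"fingers":0.5}]' 40; python3 -m jog '[{"dp":[6,0,0],"twist":0,"fingers":0.5},{"dp":[12,0,0],"twist":0,"fingers":0.5},{"dp":[16,0,0],"twist":0,"fingers":0.5},{"dp":[16,0,0],"twist":0,"fingers":0.5},{"dp":[16,0,0],"twist":0,"fingers":0.5}]'
python3 - <<'E'
from meas import *
d=cam('top');W=cloud(d);H=hsv(d);A=np.ones((480,640),bool)
red=((H[...,0]<8)|(H[...,0]>172))&(H[...,1]>130)&(H[...,2]>60)
for n,b,m,lo,hi in [('tab',(195,230,250,300),red,.05,.08),('rib',(410,215,500,330),A,.05,.07),('boxall',(410,215,500,330),A,.02,.046),('garlic',(265,235,310,275),A,.01,.08),('tea',(375,195,410,225),A,.008,.03),('jar',(255,145,300,195),A,.07,.12)]:
    P=W[blob(d,W,m,lo,hi,b)];print(n,rect(P) if len(P)>3 else len(P))
cv2.imwrite('pics/t9.png',d['pixels'])
E
```

```text
time_s: 30.95
tool_pos: [0.4291, -0.1876, 0.1871]
tool_rot: [179.7, 0.1, 101.6]
force: [0.4, 0.9, -0.8]
grip_width: 0.0437
grasp_force: 0.0
time_s: 31.58
tool_pos: [0.3951, -0.0315, 0.1839]
tool_rot: [-180.0, 0.0, 101.7]
force: [-0.1, -1.2, -0.2]
grip_width: 0.0432
grasp_force: 0.0
tab (array([580.7, 276.1]), array([11.6, 25.7]), 9.7, 59, np.float64(64.1))
rib (array([ 452.1, -284.4]), array([ 9.7, 49.3]), 12.4, 95, np.float64(57.5))
boxall (array([ 501.4, -273.3]), array([135.4, 125.1]), 11.8, 3081, np.float64(37.4))
garlic (array([572.8, 119.7]), array([53.2, 59. ]), 33.3, 405, np.float64(36.6))
tea (array([ 687.8, -134.7]), array([73.2, 39.3]), 25.2, 111, np.float64(9.9))
jar (array([779.9, 130.9]), array([ 81.4, 103. ]), 0.2, 766, np.float64(93.1))
```

View pics/t9.png

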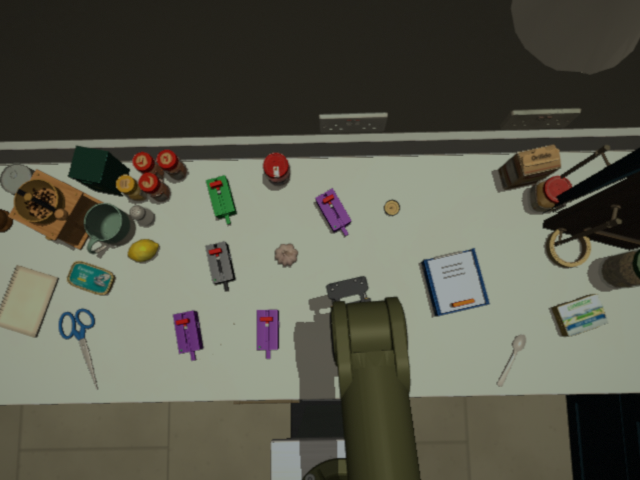

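The lid is shut, with the rib back at its starting position at (463,303). The tab is at rest, the bystanders at (287,255), (392,208) and (276,169) haven't moved, and no cells remain on the worktop. Handing in.

```bash
python3 -c "
from cell import env
print(env.sign_off())"
```

```text
the job is handed in; nothing more can be done
None
```

The job is handed in (no verdict was shown): all three batteries present (the charger's and two loose ones) are in the box, the lid is shut past its ridge, the ejector is back at rest, and the garlic, tealight and jam jar were left where they stood.

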